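# Hold the test paddle of a sensor jig

## Robot

A 6-joint arm with a two-finger parallel gripper is mounted at the origin on a cart in front of the work surface, level with it; the furniture and walls round the work are solid. World frame = base frame: x ahead of the robot, y to its left, z up, the work surface at z = 0. Lengths are in m, angles in rad, forces in N, time in s.
With the tool pointing down it reaches from about 0.35 to 0.875 m from the base axis. Payload 4.2 kg.
Tool frame: the origin (TCP) lies at the very end of the fingers, on their centre line; the grasp point (between the pads) lies grip_depth behind it (grip_depth is the distance from the TCP to the grasp point, in m); z points along the fingers, y is the line along which they close (so a half turn about z gives the same grasp; the last joint's range is limited). The gripper opens to 85 mm and grips with 20 to 120 N. Pads are 22 mm wide; open, the fingers measure 114 mm over their backs; the gripper's body (76 mm by 85 mm) begins 54 mm behind the grasp point. The pads swing forward as they close: fully open they stand 13 mm farther back than shut.
Start: joints at [-1.07, 0.385, 0.008, 0, -1.194, -0.259], TCP at [0.15, -0.607, 0.231] pointing down, gripper open.
Joint ranges: [-3.14, 3.14], [-1.21, 2.06], [-1.07, 1.41], [-3.16, 2.05], [-2.99, -0.16], [-3.1, 3.1]. Speed limits (rad/s): [2.79, 2.79, 3.14, 3.14, 3.14, 3.14].

## Interface

Orientations are given as a unit quaternion [w, x, y, z].
In Python, from plant import * gives the robot as it stands.
- The arm moves only by the tool drive_tool, never from a script. Its argument "commands" is one flat list of numbers, 5 for each row, row after row: the shift along the tool's x, y, z normalised to -1 to 1, where 1 is 0.3 m, then the turn about the tool's z normalised to -1 to 1, where 1 is 2 rad, then the opening, from -1 (shut) to 1 (fully open). In form: [dx, dy, dz, spin, fingers, dx, dy, dz, spin, fingers, ...]. A call has 1 to 12 rows; each row shifts and turns the commanded pose from where the row before left it, along the tool's axes as they then stand; what a row does not reach is not made up. A row lasts 1/12 s, in which the tool goes at most 41.7 mm and 7.16 degrees, less where a joint would pass 70% of its speed; a pose out of reach is approached as far as the arm can. A call with a number of a shift or a turn outside -1 to 1 is refused whole. A call with a gripper value outside its range is refused whole. The fingers move at their own pace and stop on an object; the grip force is fixed at half the most. Time passes only in rows, so rows that do not move let the fingers close. It gives the time, the measured TCP pose, the force, the opening and the grip force at its end, in the units of the state.
- observe(): the state, without advancing time (a new reading comes with each control period).
- grab_frame(name): name is "scene" or "side" or "wrist"; returns a dict with "color" (400x640x3 uint8, red, green, blue), "z_map" (400x640 float32, m along the optical axis (not along the pixel's ray), 0 where there is no reading), "camera_matrix" (3x3 intrinsics, pixels), "cam_to_world" (4x4, takes a point from camera to world coordinates). Camera axes: x right, y up, looking along -z (the intrinsics and any distortion apply to the point x, -y, -z); pixel columns grow to the right and rows downward; lengths in m; the calibration is good to about 2 mm. A picture is of the moment at which its call begins.
- finish_job(): hands the job in; it is judged then, once.
The state is a dict: "clock": time; "q": joint angles; "qd": joint speeds; "joint_torque": joint torques, N m; "ee_pos": TCP position; "ee_rot": TCP orientation; "force": force on the tool from outside, world axes, zero at the start; "ft_torque": the same for the moment, N m; "grip_width": finger opening in m; "finger_force": force on a finger pad.
Only numpy, scipy, OpenCV 4.12 (cv2) and the standard library are available. Lean on these libraries where they do the work, as an engineer would, in place of code of your own. Each camera call takes 0.05 s, during which the arm holds its last target. There are 200 camera calls.

## Task

Lay the square tan sensor plate flat and fully down in the nest of the grey test jig and let go of it, handling it gently: never grip it or push it down with more than 50 N. Then press the jig's sprung paddle with the gripper until its orange pointer stands in the green band, never as far as the red, and keep it there: the program finishes while holding the paddle in the green. Leave the things round about where they are.

Things in the scene. Friction and masses are not known exactly. Their poses are not given: they have to be found in the camera images.
- sensor_plate: square tan plate with a small black chip on top, 48 x 48 mm and 8 mm thick (12 mm at the chip), about 60 g, lying flat on the bench; origin at the centre of its underside, z up, x and y square to its sides. Any of the four quarter turns fits the nest. Fragile: grip (force of the fingers) at most 50 N; it can be held with 20 N
- jig: grey test jig fixed to the bench: base plate 130 (x) x 210 (y) x 12 mm, origin at the centre of its underside. White nest with black corner guides at y = +55 mm; hinged paddle at y = -50 mm, running from its hinge (x = +48 mm, 55 mm high) toward -x; beside the free end of the paddle, 30 to 52 mm from its centre line on the -y side, a white scale post 95 mm high with a green and a red band
- nest (a point): centre of the nest's floor, 18 mm above the bench, at jig x = 0, y = +55 mm, its axes those of the jig. Four corner guides with flared tops leave a pocket 52 x 52 mm, square to the jig; the guides rise to about 14 mm above the nest's floor and are open for 36 mm in the middle of each side, where the fingers pass; around the nest the base plate lies 6 mm below its floor
- paddle (a joint): angle of the sprung paddle in rad: 0 at rest (free end up), growing as it is pressed down, stop at 0.46. The pointer is in the green band from 0.16 to 0.30; the red begins at 0.36. A spring pushes it back: about 4 N at the pad at rest, 9 N in mid-green, 12 N at the start of the red
- paddle_pad (a point): centre of the top face of the black rubber pad (36 x 36 mm) on the free end of the paddle, 88 mm from the hinge; 82 mm above the bench at rest, about 62 mm in mid-green; moves with the paddle
- heatsink_board: small green circuit board with a black finned heatsink, 46 x 60 x 26 mm, loose on the bench, origin at the centre of its underside; not to be moved
- mug: cream mug, 69 x 98 x 80 mm, loose; origin under its middle; not to be moved
- tape_black: roll of black tape, 68 x 68 x 19 mm, loose; origin under its middle; not to be moved
- adapter_box: grey plastic box, 53 x 76 x 41 mm, loose; origin under its middle; not to be moved

How it is judged:
By the outcome, as a careful person would: the job done as asked, in the order asked, and still so for the second after the job is handed in, while the arm keeps its last pose, push and grip.
It also fails if it takes over 51 s, if anything falls off the work surface, if the arm or the gripper's body presses on something with over 40 N, if the wrist force passes 120 N, or if a joint passes its speed limit or range.

## Working session

There is one attempt and no reset: what is moved stays moved. The work goes in short steps, Python scripts to look and compute and a tool call to move; the robot and the scene stay as the last step left them, time stands still between calls to the robot, and variables do not carry over. Pictures are saved under pics/ and viewed, at most 10 in all, crops included, and the job is handed in when it is done.

Besides the shell and the picture viewer there is one more tool, called after ">>>" by a JSON object that holds its "name" and its "arguments". drive_tool: Moves the arm, as the interface text tells. Its arguments: {"type":"object","properties":{"commands":{"type":"array","items":{"type":"number","minimum":-1,"maximum":1}}},"required":["commands"]}

```bash
mkdir -p pics; cat > h.py <<'E'
from plant import *
import numpy as np, cv2
def pts(f):
    z=f["z_map"]; K=f["camera_matrix"]; T=f["cam_to_world"]
    v,u=np.mgrid[:z.shape[0],:z.shape[1]]
    P=np.stack([(u-K[0,2])/K[0,0]*z,-(v-K[1,2])/K[1,1]*z,-z],-1)
    W=P@T[:3,:3].T+T[:3,3]; W[z==0]=np.nan
    return W
def save(f,n): cv2.imwrite("pics/"+n,f["color"][:,:,::-1])
E
python3 - <<'E'
from h import *
s=observe();print({k:np.round(v,3) for k,v in s.items()})
try: print(grip_depth)
except Exception as e: print(e)
for n in("scene","side"):
    f=grab_frame(n);save(f,n+"0.png");np.savez("/tmp/"+n,W=pts(f),c=f["color"])
E
```

```text
{'clock': np.float64(0.0), 'q': array([-1.07 ,  0.386,  0.007, -0.   , -1.194, -0.259]), 'qd': array([ 0.001,  0.001, -0.002,  0.002,  0.001,  0.001]), 'joint_torque': array([ 0.0000e+00, -3.9229e+01,  1.8839e+01,  4.1860e+00, -5.0000e-03,
        0.0000e+00]), 'ee_pos': array([ 0.15 , -0.606,  0.23 ]), 'ee_rot': array([-0.   , -0.121,  0.993,  0.001]), 'force': array([-1.278,  0.539,  0.541]), 'ft_torque': array([ 0.022,  0.063, -0.034]), 'finger_force': np.float64(0.0), 'grip_width': np.float64(0.085)}
0.0187
```

View pics/scene0.png

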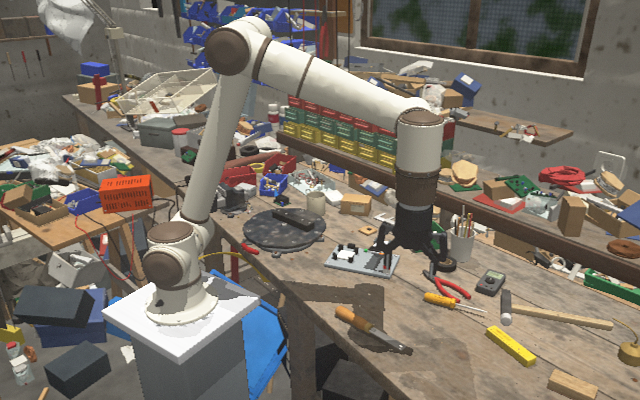

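View pics/side0.png

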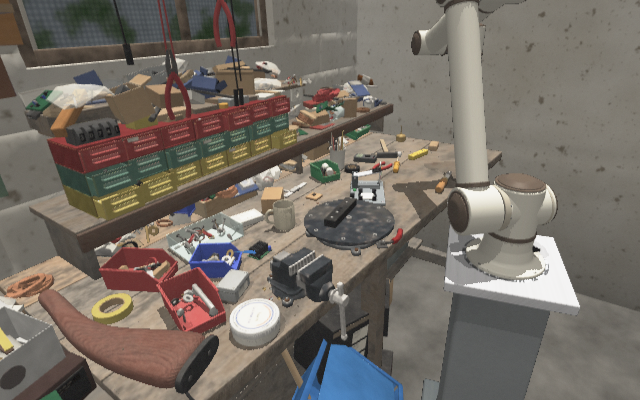

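The scene view shows the jig around (362,260), and a small tan plate with a dark spot near (368,230), with the mug and box to its left. The gripper is just behind the jig. I'll make an enlarged crop and work out world positions.

```bash
python3 - <<'E'
from h import *
d=np.load("/tmp/scene.npz");W,c=d["W"],d["c"]
cv2.imwrite("pics/crop1.png",cv2.resize(c[180:300,300:460,::-1],None,fx=5,fy=5,interpolation=cv2.INTER_CUBIC))
for u,v in[(368,230),(362,232),(374,228),(330,264),(390,270),(360,250),(340,250),(355,205),(316,204),(445,265)]: print(u,v,np.round(W[v,u],3))
E
```

```text
368 230 [ 0.646 -0.219  0.006]
362 232 [ 0.624 -0.208  0.005]
374 228 [ 0.666 -0.232  0.009]
330 264 [ 0.379 -0.241  0.014]
390 270 [ 0.449 -0.41   0.016]
360 250 [ 0.502 -0.274  0.015]
340 250 [ 0.456 -0.227  0.022]
355 205 [ 0.728 -0.115  0.044]
316 204 [ 0.638 -0.002  0.054]
445 265 [ 0.56  -0.537  0.021]
```

View pics/crop1.png

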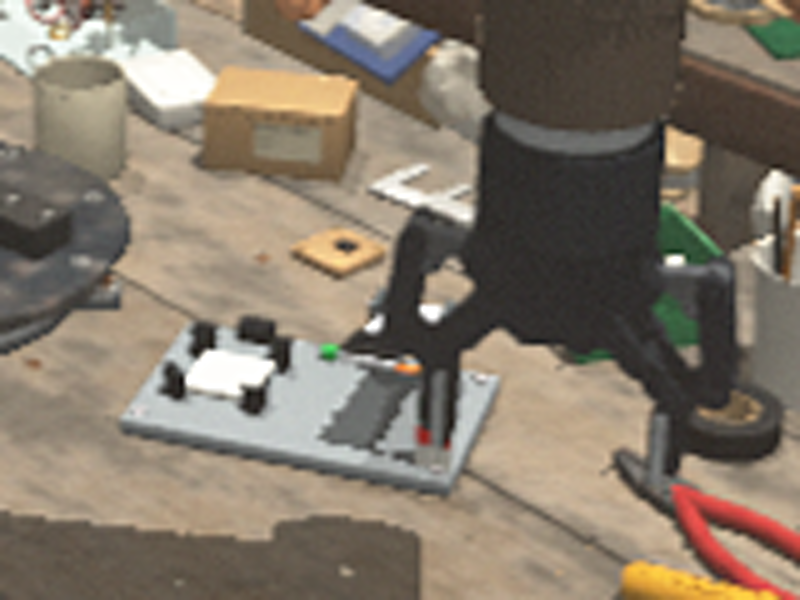

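The crop shows the plate at scene px ~(368,230), the nest at ~(346,254) and the paddle under the gripper. I'll move above the area between plate and jig to look with the wrist camera.

>>> {"name": "drive_tool", "arguments": {"commands": [-0.06,0.03,-0.03,0,1,-0.11,0.06,-0.03,0,1,-0.11,0.06,-0.03,0,1,-0.11,0.06,-0.03,0,1,-0.11,0.06,-0.03,0,1,-0.11,0.06,-0.03,0,1,-0.11,0.06,-0.03,0,1,-0.11,0.06,-0.03,0,1,-0.11,0.06,-0.03,0,1,-0.11,0.06,-0.03,0,1,-0.11,0.06,-0.03,0,1,-0.11,0.06,-0.03,0,1]}}

```text
clock: 1.1
ee_pos: [0.4709, -0.3129, 0.3395]
ee_rot: [-0.0, -0.121, 0.993, 0.0]
force: [-0.2, -0.4, -0.2]
grip_width: 0.0854
finger_force: 0.0
```

>>> {"name": "drive_tool", "arguments": {"commands": [-0.1,0.06,-0.03,0,1,-0.05,0.03,0,0,1,0,0,0,0,1,0,0,0,0,1]}}

```text
clock: 1.43
ee_pos: [0.5076, -0.2767, 0.3474]
ee_rot: [-0.001, -0.122, 0.993, 0.0]
force: [-0.8, -0.1, -0.1]
grip_width: 0.0855
finger_force: 0.0
```

```bash
python3 - <<'E'
from h import *
s=observe();print({k:np.round(s[k],3) for k in("clock","q","ee_pos","ee_rot")})
f=grab_frame("wrist");save(f,"w1.png");np.savez("/tmp/w1",W=pts(f),c=f["color"])
f=grab_frame("scene");np.savez("/tmp/scene1",W=pts(f),c=f["color"])
E
```

```text
{'clock': np.float64(1.433), 'q': array([-0.219,  0.249,  0.099, -0.   , -1.423, -1.108]), 'ee_pos': array([ 0.508, -0.277,  0.347]), 'ee_rot': array([-0.001, -0.122,  0.993,  0.   ])}
```

View pics/w1.png

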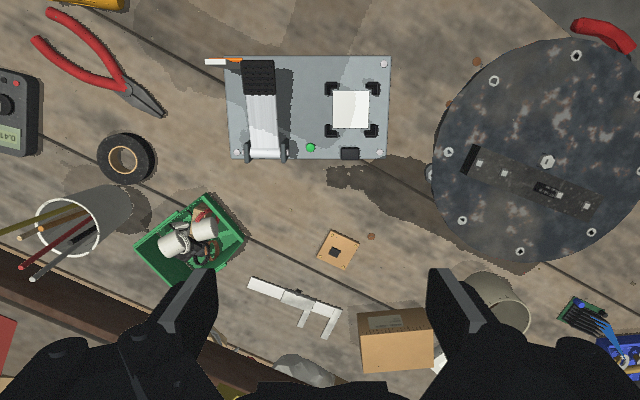

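The wrist view shows the plate at (338,249), turned about 30°, the nest at (351,109), the paddle pad at (258,78) with the hinge at (266,150), and the scale post at (222,62). Next, measure all of them.

```bash
cat >> h.py <<'E'
def box(W,m):
    "min-area rect of masked world points: centre xy, size, angle deg mod 90, median z"
    P=W[m]; P=P[~np.isnan(P[:,0])]
    (c,sz,a)=cv2.minAreaRect(P[:,:2].astype(np.float32))
    return np.round(c,4),np.round(sz,4),round(a%90,1),np.round(np.median(P[:,2]),4),len(P)
def blob(m,seed):
    n,l=cv2.connectedComponents(m.astype(np.uint8)); return l==l[seed[1],seed[0]]
E
python3 - <<'E'
from h import *
d=np.load("/tmp/w1.npz");W,c=d["W"],d["c"].astype(int)
h=cv2.cvtColor(d["c"],cv2.COLOR_RGB2HSV).astype(int)
print("hsv plate",h[240,330],h[262,340],"bench",h[235,300],h[275,350])
z=W[...,2]
m=blob((z>0.004)&(z<0.03)&(np.hypot(*(W[...,:2]-W[249,338,:2]).transpose(2,0,1))<.05),(330,243));print("plate z",box(W,m))
m=blob((h[...,1]>85)&(h[...,2]>130),(330,243));print("plate col",box(W,m),[np.round(v,1) for v in (np.argwhere(m).mean(0))])
m=blob((h[...,1]<30)&(h[...,2]>190)&(abs(z-.018)<.006),(351,115));print("nest",box(W,m))
m=blob((z>0.006)&(z<.10)&(np.hypot(*(W[...,:2]-W[100,310,:2]).transpose(2,0,1))<.17),(310,120));
print("jig",box(W,m&(z<.016)))
m=blob((h[...,2]<60)&(abs(z-.08)<.012),(258,75));print("pad",box(W,m))
for u,v in[(258,65),(258,78),(258,90),(265,120),(266,150),(222,62),(345,92),(333,89),(372,130)]: print(u,v,np.round(W[v,u],3))
# edge line of the jig base, world angle
print("base corners",np.round(W[155,235],4),np.round(W[157,388],4),np.round(W[60,386],4))
E
```

```text
hsv plate [ 16 106 207] [ 16 105 191] bench [ 19  47 158] [ 19  50 148]
plate z (array([ 0.6471, -0.2187]), array([0.048 , 0.0486]), 76.9, np.float64(0.0086), 1014)
plate col (array([ 0.6493, -0.2178]), array([0.0503, 0.0511]), 76.6, np.float64(0.0086), 878) [np.float64(250.0), np.float64(337.7)]
nest (array([ 0.4489, -0.2536]), array([0.0445, 0.0449]), 13.9, np.float64(0.018), 1313)
jig (array([ 0.4617, -0.3073]), array([0.129 , 0.2102]), 13.9, np.float64(0.0119), 11106)
pad (array([ 0.4386, -0.3645]), array([0.0344, 0.0359]), 14.0, np.float64(0.0826), 1141)
258 65 [ 0.426 -0.366  0.084]
258 78 [ 0.439 -0.364  0.082]
258 90 [ 0.451 -0.362  0.079]
265 120 [ 0.482 -0.35   0.066]
266 150 [ 0.517 -0.343  0.062]
222 62 [ 0.433 -0.401  0.095]
345 92 [ 0.43  -0.266  0.018]
333 89 [ 0.43  -0.281  0.013]
372 130 [ 0.467 -0.221  0.026]
base corners [ 0.5435 -0.3874  0.0111] [ 0.4983 -0.1854  0.0006] [ 0.3816 -0.2261  0.0127]
```

>>> {"name": "drive_tool", "arguments": {"commands": [-0.0713,0.0109,0.1,0.0589,1,-0.0713,0.0445,0.1,0.0589,1]}}

```text
clock: 1.7
ee_pos: [0.5468, -0.2557, 0.2902]
ee_rot: [0.003, 0.002, 1.0, -0.001]
force: [1.3, -1.2, -1.1]
grip_width: 0.0853
finger_force: 0.0
```

```bash
cat >> h.py <<'E'
from scipy.spatial.transform import Rotation as Ro
def pose():
    s=observe(); w,x,y,z=s["ee_rot"]; return np.array(s["ee_pos"]),Ro.from_quat([x,y,z,w]).as_matrix(),s
def rel(x,y,z,ang):
    "units to go to TCP target with tool-y direction ang deg (mod 180): shift in present tool axes, spin"
    p,R,s=pose(); d=R.T@(np.array([x,y,z])-p)
    a=np.degrees(np.arctan2(R[1,1],R[0,1])); t=(a-ang+90)%180-90
    print("clock",s["clock"],"pos",np.round(p,4),"yaw",round(a,2),"shift units",np.round(d/.3,4),"spin deg",round(t,2),"units",round(np.radians(t)/2,4))
E
python3 - <<'E'
from h import *
rel(.6473,-.2186,.12,76.9)
p,R,s=pose()
d=np.load("/tmp/w1.npz");W=d["W"]
for u,v in[(440,275),(195,275),(445,290),(450,310)]: print(np.round(W[v,u],4))
f=grab_frame("wrist");T=f["cam_to_world"];K=f["camera_matrix"]
print("cam in tool",np.round(R.T@(T[:3,3]-p),3),"\n",np.round(R.T@T[:3,:3],2),K[0,0],K[:2,2])
E
```

```text
clock 1.7 pos [ 0.5468 -0.2557  0.2902] yaw 89.79 shift units [-0.3312  0.126   0.569 ] spin deg 12.89 units 0.1125
[ 0.4873 -0.2367  0.3697]
[ 0.5094 -0.3258  0.3695]
[ 0.4872 -0.2387  0.3812]
[ 0.4915 -0.2371  0.3861]
cam in tool [ 0.077 -0.    -0.143] 
 [[-0.    0.95  0.3 ]
 [ 1.    0.    0.  ]
 [-0.    0.3  -0.95]] 360.310587966569 [321.62116846 202.43974529]
```

>>> {"name": "drive_tool", "arguments": {"commands": [-0.055,0.021,0.11,0,1,-0.055,0.021,0.11,0,1,-0.055,0.021,0.11,0,1,-0.055,0.021,0.11,0,1,-0.055,0.021,0.11,0,1,-0.056,0.021,0.1,0,1,0,0,0,0.056,1,0,0,0,0.056,1,0,0,0,0,1,0,0,0,0,1]}}

```text
clock: 2.58
ee_pos: [0.6453, -0.2161, 0.0933]
ee_rot: [-0.0, 0.108, 0.994, -0.0]
force: [0.2, -0.4, 0.3]
grip_width: 0.0854
finger_force: 0.0
```

```bash
python3 - <<'E'
from h import *
f=grab_frame("wrist");save(f,"w2.png");W=pts(f);z=W[...,2]
h=cv2.cvtColor(f["color"],cv2.COLOR_RGB2HSV).astype(int)
m=(np.hypot(W[...,0]-.6473,W[...,1]+.2186)<.045)&(h[...,1]>80)&(h[...,2]>120)&(z<.03)
m=cv2.morphologyEx(m.astype(np.uint8),cv2.MORPH_OPEN,np.ones((3,3)))>0
b=box(W,m);print(b)
a=b[2] if b[2]>45 else b[2]
rel(b[0][0],b[0][1],0.0,76.9)
E
```

```text
(array([ 0.649 , -0.2206]), array([0.044 , 0.0518]), 77.6, np.float64(0.0085), 1459)
clock 2.6333 pos [ 0.6454 -0.216   0.0937] yaw 77.62 shift units [-0.0148 -0.0124  0.3124] spin deg 0.72 units 0.0063
```

View pics/w2.png

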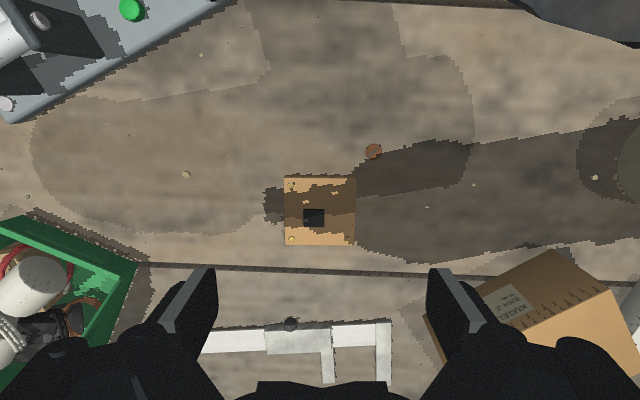

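The wrist view from close by shows the plate at (320,210), partly in shadow and square to the fingers. The box at (500,320) and the bin at lower left need a clearance check.

```bash
python3 - <<'E'
from h import *
f=grab_frame("wrist");W=pts(f);z=W[...,2];p,R,s=pose()
m=(np.hypot(W[...,0]-.6473,W[...,1]+.2186)<.045)&(z>.0045)&(z<.03)
m=cv2.morphologyEx(m.astype(np.uint8),cv2.MORPH_OPEN,np.ones((3,3)))>0
b=box(W,m);print(b); rel(b[0][0],b[0][1],0.0,76.9)
L=(W-np.r_[b[0],0])@R
for n,(u0,u1) in {"bin":(0,150),"box":(425,640)}.items():
    q=L[200:400,u0:u1][(z[200:400,u0:u1]>.012)&(z[200:400,u0:u1]<.07)]
    q=q[abs(q[:,0])<.06]; print(n,len(q),q.shape and (np.round([q.min(0),q.max(0)],3) if len(q) else ""))
q=L[200:400][(z[200:400]>.012)&(z[200:400]<.07)]
q=q[np.hypot(q[:,0],q[:,1])<.13]
i=(abs(q[:,0])<.05); print("near", len(q), np.round(q[i][:,1][np.argsort(abs(q[i][:,1]))][:3],3) if i.any() else "", np.round(np.hypot(q[:,0],q[:,1]).min(),3))
E
```

```text
(array([ 0.6471, -0.2184]), array([0.0481, 0.0484]), 76.8, np.float64(0.0085), 4871)
clock 2.6833 pos [ 0.6456 -0.2158  0.094 ] yaw 77.6 shift units [-0.0065 -0.0074  0.3132] spin deg 0.7 units 0.0061
bin 7089 [[-0.06  -0.215 -0.06 ]
 [-0.001 -0.129 -0.012]]
box 7453 [[-0.06   0.114 -0.058]
 [ 0.01   0.207 -0.012]]
near 599 [-0. -0. -0.] 0.0
```

>>> {"name": "drive_tool", "arguments": {"commands": [-0.0065,-0.0074,0,0.006,0.4,0,0,0.06,0,0.4,0,0,0.08,0,0.4,0,0,0.08,0,0.4,0,0,0.06,0,0.4,0,0,0.03,0,0.4,0,0,0,0,0.4,0,0,0,0,0.3,0,0,0,0,0.3]}}

```text
clock: 3.43
ee_pos: [0.6485, -0.2179, 0.0021]
ee_rot: [0.002, 0.114, 0.993, -0.0]
force: [-0.0, -0.4, -0.1]
grip_width: 0.0554
finger_force: 0.0
```

>>> {"name": "drive_tool", "arguments": {"commands": [0,0,0,0,0.22,0,0,0,0,0.18,0,0,0,0,0.16,0,0,0,0,0.15]}}

```text
clock: 3.77
ee_pos: [0.6476, -0.2177, 0.0011]
ee_rot: [0.001, 0.115, 0.993, -0.0]
force: [0.3, 0.6, -0.5]
grip_width: 0.0488
finger_force: 0.0
```

>>> {"name": "drive_tool", "arguments": {"commands": [0,0,0,0,0.14,0,0,0,0,0.135]}}

```text
clock: 3.93
ee_pos: [0.6474, -0.2177, 0.0005]
ee_rot: [0.0, 0.115, 0.993, -0.0]
force: [-0.0, -0.1, -0.0]
grip_width: 0.0486
finger_force: 0.2
```

>>> {"name": "drive_tool", "arguments": {"commands": [0,0,0,0,0.13]}}

```text
clock: 4.02
ee_pos: [0.6473, -0.2177, 0.0004]
ee_rot: [0.0, 0.115, 0.993, -0.0]
force: [0.9, -0.1, 0.2]
grip_width: 0.0482
finger_force: 0.3
```

>>> {"name": "drive_tool", "arguments": {"commands": [0,0,0,0,0.12,0,0,0,0,0.12]}}

```text
clock: 4.18
ee_pos: [0.6473, -0.2177, 0.0004]
ee_rot: [0.0, 0.115, 0.993, -0.0]
force: [-0.4, 0.1, 0.8]
grip_width: 0.0478
finger_force: 3.2
```

>>> {"name": "drive_tool", "arguments": {"commands": [0,0,0,0,0.11,0,0,0,0,0.11]}}

```text
clock: 4.35
ee_pos: [0.6474, -0.2177, 0.0005]
ee_rot: [0.0, 0.115, 0.993, -0.0]
force: [-0.5, -0.2, 2.0]
grip_width: 0.0479
finger_force: 10.8
```

>>> {"name": "drive_tool", "arguments": {"commands": [0,0,0,0,0.1,0,0,0,0,0.095,0,0,0,0,0.095]}}

```text
clock: 4.6
ee_pos: [0.6473, -0.2177, 0.0006]
ee_rot: [0.0, 0.115, 0.993, -0.0]
force: [-1.6, -1.5, 3.1]
grip_width: 0.0471
finger_force: 22.3
```

>>> {"name": "drive_tool", "arguments": {"commands": [0,0,-0.02,0,0.095,0,0,-0.05,0,0.095,0,0,-0.08,0,0.095,0,0,-0.08,0,0.095,0,0,-0.06,0,0.095,0,0,-0.04,0,0.095,0,0,0,-0.03,0.095,0,0,0,0,0.095]}}

```text
clock: 5.27
ee_pos: [0.6475, -0.2173, 0.1]
ee_rot: [0.001, 0.084, 0.996, 0.0]
force: [-0.2, 0.1, -1.2]
grip_width: 0.0474
finger_force: 22.3
```

```bash
cat >> h.py <<'E'
def held(f):
    p,R,s=pose();W=pts(f);L=(W-p)@R
    h=cv2.cvtColor(f["color"],cv2.COLOR_RGB2HSV).astype(int)
    m=(np.hypot(L[...,0],L[...,1])<.045)&(abs(L[...,2]+.008)<.012)&(h[...,1]>75)
    m=cv2.morphologyEx(m.astype(np.uint8),cv2.MORPH_OPEN,np.ones((3,3)))>0
    print("held in tool",box(L,m)); 
    P=L[m];A=np.c_[P[:,:2],np.ones(len(P))];print("tilt dz/dx,dz/dy,z0",np.round(np.linalg.lstsq(A,P[:,2],rcond=None)[0],4))
E
python3 - <<'E'
from h import *
f=grab_frame("wrist");save(f,"w3.png");held(f);rel(.4487,-.2537,.1,103.9)
E
```

```text
held in tool (array([-0.0004, -0.0003]), array([0.0479, 0.049 ]), 89.9, np.float64(-0.0089), 10895)
tilt dz/dx,dz/dy,z0 [ 0.0219 -0.0007 -0.0088]
clock 5.3167 pos [ 0.6469 -0.2172  0.0989] yaw 80.19 shift units [ 0.6302 -0.2323 -0.0032] spin deg -23.71 units -0.2069
```

View pics/w3.png

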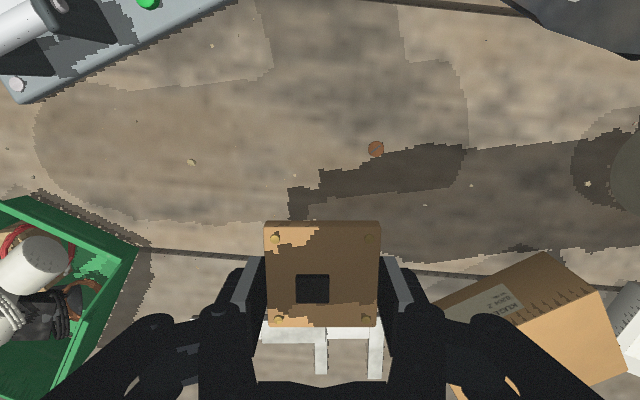

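The plate is held centred and nearly level at (322,273), between the pads. Next, carry it over the nest.

>>> {"name": "drive_tool", "arguments": {"commands": [0.045,-0.0166,0,0,0.095,0.09,-0.0332,0,0,0.095,0.09,-0.0332,0,0,0.095,0.09,-0.0332,0,0,0.095,0.09,-0.0332,0,0,0.095,0.09,-0.0332,0,0,0.095,0.09,-0.0332,0,0,0.095,0.045,-0.0166,0,-0.0517,0.095,0,0,0,-0.0517,0.095,0,0,0,-0.0517,0.095,0,0,0,-0.0517,0.095,0,0,0,0,0.095]}}

```text
clock: 6.32
ee_pos: [0.4485, -0.2542, 0.0985]
ee_rot: [-0.001, -0.122, 0.993, 0.0]
force: [-0.5, -0.1, -0.5]
grip_width: 0.0474
finger_force: 22.2
```

>>> {"name": "drive_tool", "arguments": {"commands": [0,0,0,0,0.095,0,0,0,0,0.095]}}

```text
clock: 6.48
ee_pos: [0.449, -0.2542, 0.0988]
ee_rot: [-0.0, -0.12, 0.993, 0.0]
force: [-0.0, 0.7, -0.5]
grip_width: 0.0471
finger_force: 22.2
```

```bash
python3 - <<'E'
from h import *
f=grab_frame("wrist");save(f,"w4.png");held(f);rel(.4487,-.2537,.018,103.9);print(pose()[2]["finger_force"])
W=pts(f);z=W[...,2]
m=(z>.009)&(z<.0145)&(np.hypot(W[...,0]-.4617,W[...,1]+.3073)<.14);m=cv2.morphologyEx(m.astype(np.uint8),cv2.MORPH_OPEN,np.ones((5,5)))>0
print("base",box(W,m))
E
```

```text
held in tool (array([ 0.0005, -0.0005]), array([0.0478, 0.0489]), 89.9, np.float64(-0.0078), 10897)
tilt dz/dx,dz/dy,z0 [ 0.0207 -0.0003 -0.0077]
clock 6.5333 pos [ 0.4491 -0.2542  0.0989] yaw 103.85 shift units [0.0006 0.0019 0.2696] spin deg -0.05 units -0.0005
22.248516082763672
base (array([ 0.4614, -0.3075]), array([0.1285, 0.2097]), 14.0, np.float64(0.012), 31646)
```

View pics/w4.png

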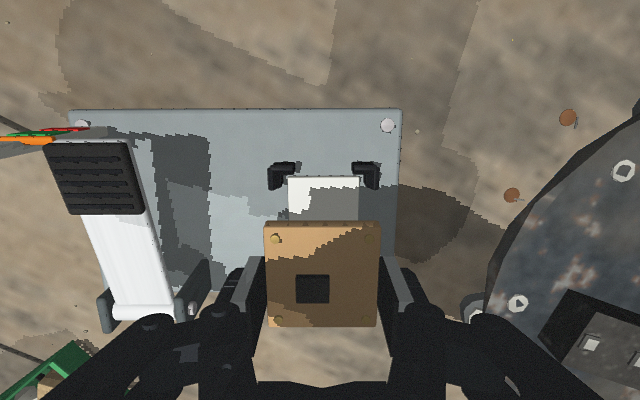

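>>> {"name": "drive_tool", "arguments": {"commands": [0.0015,0,0.04,0,0.095,0,0,0.07,0,0.095,0,0,0.06,0,0.095,0,0,0.035,0,0.095,0,0,0.015,0,0.095,0,0,0,0,0.095,0,0,0,0,0.095]}}

```text
clock: 7.12
ee_pos: [0.4492, -0.2546, 0.0335]
ee_rot: [0.0, -0.121, 0.993, -0.0]
force: [-0.5, -0.2, -0.5]
grip_width: 0.0473
finger_force: 22.2
```

>>> {"name": "drive_tool", "arguments": {"commands": [0,0,0.012,0,0.095,0,0,0.012,0,0.095,0,0,0,0,0.095]}}

```text
clock: 7.37
ee_pos: [0.4486, -0.2544, 0.026]
ee_rot: [-0.0, -0.121, 0.993, 0.0]
force: [-0.4, 0.3, -1.4]
grip_width: 0.0473
finger_force: 22.3
```

>>> {"name": "drive_tool", "arguments": {"commands": [0,0,0.01,0,0.095,0,0,0.008,0,0.095,0,0,0,0,0.095,0,0,0,0,0.095]}}

```text
clock: 7.7
ee_pos: [0.4487, -0.2545, 0.0206]
ee_rot: [-0.0, -0.122, 0.993, 0.0]
force: [-0.6, 0.2, -0.9]
grip_width: 0.0476
finger_force: 22.3
```

No contact yet; continue in small steps.

>>> {"name": "drive_tool", "arguments": {"commands": [0,0,0.005,0,0.095,0,0,0,0,0.095,0,0,0,0,0.095]}}

```text
clock: 7.95
ee_pos: [0.4488, -0.2545, 0.0192]
ee_rot: [-0.0, -0.122, 0.993, 0.0]
force: [0.7, -0.3, -1.0]
grip_width: 0.0474
finger_force: 22.3
```

>>> {"name": "drive_tool", "arguments": {"commands": [0,0,0.004,0,0.095,0,0,0,0,0.095,0,0,0,0,0.095]}}

```text
clock: 8.2
ee_pos: [0.449, -0.2545, 0.0185]
ee_rot: [0.0, -0.122, 0.993, -0.0]
force: [-0.2, 0.4, 4.9]
grip_width: 0.0473
finger_force: 22.7
```

>>> {"name": "drive_tool", "arguments": {"commands": [0,0,0.001,0,0.095,0,0,0,0,0.11,0,0,0,0,0.13,0,0,0,0,0.16,0,0,0,0,0.22,0,0,0,0,0.3,0,0,0,0,0.35,0,0,0,0,0.35]}}

```text
clock: 8.87
ee_pos: [0.4487, -0.2545, 0.0176]
ee_rot: [-0.0, -0.122, 0.993, 0.0]
force: [0.0, -0.5, -0.1]
grip_width: 0.0577
finger_force: 0.0
```

>>> {"name": "drive_tool", "arguments": {"commands": [0,0,-0.02,0,0.35,0,0,-0.06,0,0.35,0,0,-0.1,0,0.35,0,0,-0.12,0,0.3,0,0,-0.12,0,0.3,0,0,-0.06,0,0.2,0,0,0,0,0,0,0,0,0,-0.5,0,0,0,0,-1]}}

```text
clock: 9.62
ee_pos: [0.448, -0.2542, 0.1611]
ee_rot: [-0.001, -0.121, 0.993, 0.0]
force: [1.3, 0.2, -0.7]
grip_width: 0.0194
finger_force: 0.0
```

```bash
python3 - <<'E'
from h import *
f=grab_frame("wrist");save(f,"w5.png")
W=pts(f);z=W[...,2];h=cv2.cvtColor(f["color"],cv2.COLOR_RGB2HSV).astype(int)
m=(np.hypot(W[...,0]-.4487,W[...,1]+.254)<.04)&(h[...,1]>75)&(z<.05)
m=cv2.morphologyEx(m.astype(np.uint8),cv2.MORPH_OPEN,np.ones((3,3)))>0
print("plate",box(W,m));P=W[m];print(np.round(np.linalg.lstsq(np.c_[P[:,:2]-[.4487,-.254],np.ones(len(P))],P[:,2],rcond=None)[0],4))
m=(h[...,2]<70)&(abs(z-.08)<.012)&(np.hypot(W[...,0]-.4386,W[...,1]+.3645)<.04);b=box(W,m);print("pad",b)
rel(.4386,-.3645,.1,103.9)
E
```

```text
plate (array([ 0.4501, -0.2544]), array([0.051 , 0.0485]), 14.6, np.float64(0.0265), 3198)
[0.0054 0.0009 0.0264]
pad (array([ 0.4379, -0.3643]), array([0.0345, 0.0361]), 14.0, np.float64(0.0826), 3136)
clock 9.6667 pos [ 0.4478 -0.2541  0.1605] yaw 103.95 shift units [ 0.1179 -0.35    0.2015] spin deg 0.05 units 0.0004
```

View pics/w5.png

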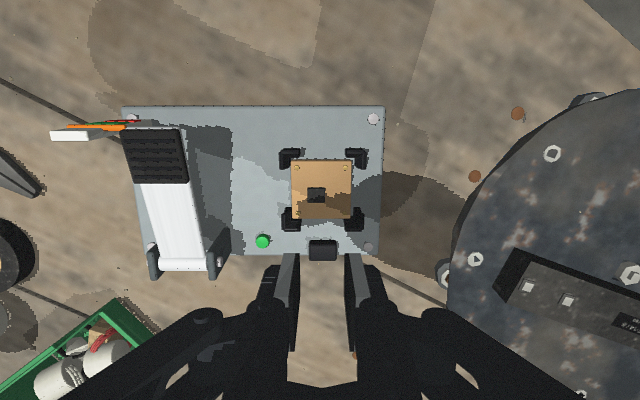

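The plate lies flat in the nest at (322,190), with its top at 26.4 mm as expected. The paddle pad is at (156,155). I'll shut the fingers, shift over the pad and turn 90° so the fingers clear the post.

>>> {"name": "drive_tool", "arguments": {"commands": [0.02,-0.06,0,0,-1,0.035,-0.1,0,0,-1,0.035,-0.1,0,0,-1,0.03,-0.09,0,0,-1,0,0,0,-0.0604,-1,0,0,0,-0.0604,-1,0,0,0,-0.0604,-1,0,0,0,-0.0604,-1,0,0,0,-0.0604,-1,0,0,0,-0.0604,-1,0,0,0,-0.0604,-1,0,0,0,-0.0604,-1]}}

```text
clock: 10.67
ee_pos: [0.4384, -0.3647, 0.1597]
ee_rot: [-0.001, -0.571, 0.821, 0.002]
force: [0.5, -0.1, -0.6]
grip_width: -0.0001
finger_force: 0.0
```

>>> {"name": "drive_tool", "arguments": {"commands": [0,0,0,-0.0604,-1,0,0,0,-0.0604,-1,0,0,0,-0.0604,-1,0,0,0,-0.0604,-1,0,0,0,-0.0604,-1,0,0,0.06,0,-1,0,0,0.06,0,-1,0,0,0.06,0,-1,0,0,0,0,-1,0,0,0,0,-1]}}

```text
clock: 11.5
ee_pos: [0.4381, -0.3646, 0.1058]
ee_rot: [0.001, 0.788, -0.616, -0.002]
force: [0.8, -0.6, 0.4]
grip_width: 0.0002
finger_force: 0.0
```

```bash
python3 - <<'E'
from h import *
rel(.4375,-.3644,.062,193.9);s=pose()[2];print(np.round(s["force"],1),np.round(s["q"],2),s["grip_width"])
E
```

```text
clock 11.5 pos [ 0.4381 -0.3646  0.1058] yaw -166.05 shift units [-0.0007  0.0011  0.1459] spin deg 0.05 units 0.0004
[ 0.8 -0.6  0.4] [-0.41  0.42 -0.29  0.   -0.87  0.65] 0.0001880533865573056
```

>>> {"name": "drive_tool", "arguments": {"commands": [0,0,0.04,0,-1,0,0,0.04,0,-1,0,0,0.025,0,-1,0,0,0.015,0,-1,0,0,0.01,0,-1,0,0,0.005,0,-1,0,0,0,0,-1,0,0,0,0,-1]}}

```text
clock: 12.17
ee_pos: [0.4384, -0.3657, 0.0688]
ee_rot: [0.001, 0.788, -0.616, -0.0]
force: [-4.1, -1.2, 7.5]
grip_width: 0.0001
finger_force: 3.6
```

>>> {"name": "drive_tool", "arguments": {"commands": [0,0,0.008,0,-1,0,0,0,0,-1,0,0,0,0,-1,0,0,0,0,-1]}}

```text
clock: 12.5
ee_pos: [0.4385, -0.3658, 0.0667]
ee_rot: [0.001, 0.788, -0.616, -0.0]
force: [-4.8, -1.0, 7.7]
grip_width: 0.0003
finger_force: 3.9
```

```bash
python3 - <<'E'
from h import *
s=observe();print(np.round(s["force"],1),np.round(s["ee_pos"],4))
f=grab_frame("wrist");W=pts(f)
g=grab_frame("scene")["color"][240:290,320:410]
im=np.vstack([cv2.resize(f["color"],(640,400)),cv2.resize(g,(360,200),interpolation=cv2.INTER_CUBIC).__class__(shape=(200,640,3),dtype=np.uint8)*0])
im[400:600,:360]=cv2.resize(g,(360,200),interpolation=cv2.INTER_CUBIC)
cv2.imwrite("pics/w6.png",im[:,:,::-1])
# paddle slope: points on the white arm, jig frame
a=np.radians(13.9);J=np.array([[np.cos(a),np.sin(a)],[-np.sin(a),np.cos(a)]])
for n,V in {"wrist":W,"rest(w1)":np.load("/tmp/w1.npz")["W"]}.items():
    q=(V[...,:2]-[.4615,-.3074])@J.T;z=V[...,2]
    m=(abs(q[...,1]+.05)<.009)&(q[...,0]>-.015)&(q[...,0]<.03)&(z>.03)&(z<.09)
    k=np.polyfit(q[m][:,0],z[m],1) if m.sum()>20 else None
    print(n,m.sum(),k,None if k is None else np.arctan(k[0]))
E
```

```text
[-4.8 -1.   7.7] [ 0.4385 -0.3658  0.0667]
wrist 3365 [-0.04071135  0.06004262] -0.04068887825066213
rest(w1) 620 [-0.22276411  0.06900227] -0.21918527791058037
```

View pics/w6.png

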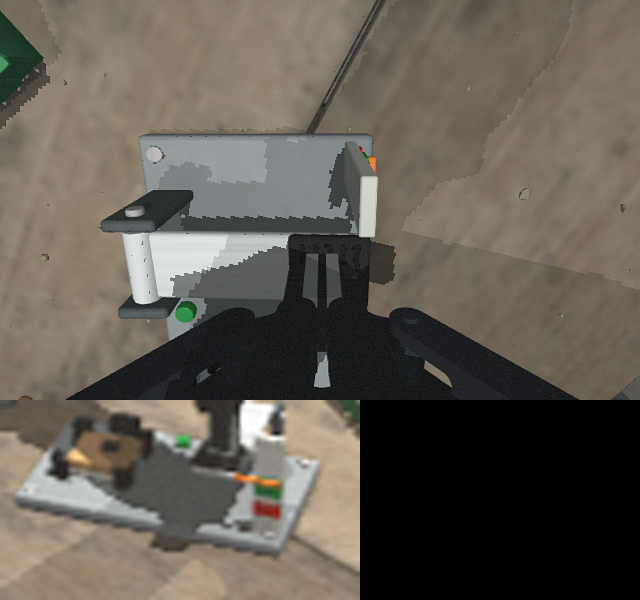

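The angle is about 0.178 rad, and the scene inset shows the orange pointer at the green band's upper edge. Press about 4 mm more, to mid-green.

>>> {"name": "drive_tool", "arguments": {"commands": [0,0,0.007,0,-1,0,0,0.007,0,-1,0,0,0,0,-1,0,0,0,0,-1,0,0,0,0,-1,0,0,0,0,-1,0,0,0,0,-1,0,0,0,0,-1]}}

```text
clock: 13.27
ee_pos: [0.4384, -0.3659, 0.0628]
ee_rot: [0.001, 0.788, -0.616, -0.0]
force: [-5.1, -0.7, 8.7]
grip_width: 0.0001
finger_force: 4.7
```

```bash
python3 - <<'E'
from h import *
s=observe();print(np.round(s["force"],1),np.round(s["ee_pos"],4),np.round(s["qd"],3).max())
V=pts(grab_frame("wrist"))
a=np.radians(13.9);J=np.array([[np.cos(a),np.sin(a)],[-np.sin(a),np.cos(a)]])
q=(V[...,:2]-[.4615,-.3074])@J.T;z=V[...,2]
m=(abs(q[...,1]+.05)<.009)&(q[...,0]>-.015)&(q[...,0]<.03)&(z>.03)&(z<.09)
print("angle",.2192+np.arctan(np.polyfit(q[m][:,0],z[m],1)[0]))
f=grab_frame("scene");W=pts(f);h=cv2.cvtColor(f["color"],cv2.COLOR_RGB2HSV).astype(int)
q=(W[...,:2]-[.4487,-.254])
m=(np.hypot(q[...,0],q[...,1])<.04)&(h[...,1]>75)&(h[...,0]<25)&(h[...,2]>80);print("plate top z",box(W,m))
E
```

```text
[-5.1 -0.7  8.7] [ 0.4384 -0.3659  0.0628] 0.0
angle 0.22291654775436928
plate top z (array([ 0.446 , -0.2542]), array([0.0608, 0.049 ]), 21.0, np.float64(0.0282), 128)
```

The paddle is in mid-green (0.223 rad, 8.7 N) and steady, and the plate is still in the nest.

```bash
python3 -c "
from plant import *
print(finish_job())"
```

```text
the job is handed in; nothing more can be done
None
```

The sensor plate lies flat in the nest and released (gripped with at most about 23 N), and the job was handed in at about 13 s with the gripper holding the paddle in mid-green at about 0.22 rad.

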